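# Shut the loaded centrifuge and press its start key

### The job

One of the two bench centrifuges stands with its lid open: push that lid gently down with the fingertips until it is fully shut, and only then press that machine's large key down and let it come up again. Do not touch its small key or the other centrifuge, do not lift the lid wider open, and leave the loose things on the bench where they are.

Things in the scene. Friction and masses are not known exactly. Their poses are not given: they have to be found in the camera images.
- open_one: lid open, six small tubes in its rotor: a white centrifuge, 210 mm deep (x), 150 wide (y), too heavy to shift. Origin: centre of its underside; x points from its front (the keys) to the lid hinge at the rear, z up. Front deck (x -105 to -43) 62 mm high; behind it a round bowl, radius 68, centre x = +28, rim 82 mm high, under a round flat grey lid. On the left or right, facing the robot.
- open_one_lid (a joint): angle of its lid in rad: 0 fully shut (stopped by a slightly springy seal on the rim), grows as the front edge rises; starts between 0.65 and 0.88. The stiff hinge holds the lid wherever it is left; about 1 to 3 N on the lid moves it. It counts as shut below 0.05.
- open_one_hinge (a point): point on the lid's hinge axis, fixed to that machine at x = +98, y = 0, 82 mm above the bench; the axis runs along the machine's y. The lid reaches 138 mm forward from it (150 mm with a small front tab) and is 136 mm wide.
- open_one_lid_face (a point): point on the lid's flat outer face, on its middle line, 95 mm forward of the hinge axis along the lid and 20 mm above the lid's underside; moves with the lid. With the lid shut it is at machine x = +3 mm and 102 mm above the bench. The flat face runs from 12 mm to 128 mm forward of the hinge. Its z axis is the outward normal of the face.
- open_one_large_key_top (a point): centre of the top of the open machine's large key: round, black, diameter 28 mm, 10 mm proud of the deck (72 mm above the bench), at machine x = -80, y = +36 mm.
- open_one_large_key (a joint): how far that large key is pressed, m: 0 up, 0.005 fully down; counts as pressed beyond 0.003. A spring returns it; it starts to give at 1.8 N and is fully down at 4.8 N.
- open_one_small_key_top (a point): centre of the top of the open machine's small key: round, black, diameter 16 mm, 10 mm proud of the deck, at machine x = -80, y = -36 mm; to be left alone.
- open_one_small_key (a joint): how far that small key is pressed, m: 0 up, 0.005 down.
- shut_one: lid shut, to be left alone: a white centrifuge, 210 mm deep (x), 150 wide (y), too heavy to shift. Origin: centre of its underside; x points from its front (the keys) to the lid hinge at the rear, z up. Front deck (x -105 to -43) 62 mm high; behind it a round bowl, radius 68, centre x = +28, rim 82 mm high, under a round flat grey lid. Same two keys on the deck.
- vial_a: small amber vial with a white cap, diameter 22, 43 mm tall, standing a little in front of the open centrifuge. Origin: centre of its underside.
- vial_b: small amber vial, the same, in front of the shut centrifuge.
- reagent: amber bottle, diameter 52, 110 mm tall, standing between the centrifuges, beyond the marker. Origin: centre of its underside.
- beaker: open glass beaker, diameter 66, 80 mm tall, to the right. Origin: centre of its underside.
- marker: blue marker lying on the bench, diameter 14, 130 mm long, between the centrifuges, on the robot side of the bottle. Origin at its underside, mid-length.
- tip_box: grey pipette-tip box with clear top, 85 x 125 x 65 mm, to the left. Origin: centre of its underside.

How it is judged:
By the outcome, as a careful person would: the job done as asked, in the order asked, and still so for the second after the job is handed in, with the robot touching nothing.
It also fails if it takes over 45 s, if anything falls off the work surface, if the arm or the gripper's body presses on something with over 40 N, if the wrist force passes 120 N, or if a joint passes its speed limit or range.

### The arm

A 6-joint arm with a two-finger parallel gripper is mounted at the origin on the work surface. World frame = base frame: x ahead of the robot, y to its left, z up, the work surface at z = 0. Lengths are in m, angles in rad, forces in N, time in s.
With the tool pointing down it reaches from about 0.375 to 0.825 m from the base axis. Payload 5.5 kg.
Tool frame: the origin (TCP) lies on the centre line of the jaws, within the pads' length; the fingertips stand env.tip_extent ahead of it and the grasp point (between the pads) lies 2 mm behind it (env.tip_extent is the distance from the TCP to the fingertips, in m); z points along the fingers, y is the line along which they close (so a half turn about z gives the same grasp; the last joint's range is limited). The gripper opens to 85 mm and grips with 20 to 120 N. Pads are 22 mm wide; open, the fingers measure 114 mm over their backs; the gripper's body (76 mm by 85 mm) begins 54 mm behind the grasp point. The pads swing forward as they close: fully open they stand 13 mm farther back than shut.
Start: joints at [-1.288, 0.314, -0.047, 1.21, 0, 1.571], TCP at [0.167, -0.576, 0.248] pointing down, gripper open.
Joint ranges: [-2.67, 2.67], [-0.69, 1.73], [-1.03, 1.25], [-2.08, 2.16], [-1.42, 1.45], [-3.14, 3.14]. Speed limits (rad/s): [2.39, 2.39, 3.01, 3.14, 3.14, 3.14].

### API

Orientations are given as a unit quaternion [x, y, z, w].
In Python, from rig import env, effector, planner, eyes, nets gives the robot as it stands. Calls block until the motion is done:
- env.goto(position, orientation): joint-space move of the TCP to a pose.
- env.line_to(position, v=0.15, rot=None, guard=None): straight line of the TCP; rot=None keeps the orientation; v is the mean speed in m/s. With guard (N) it stops when the force on the tool has changed by that much, and returns True; else False.
- env.movej(angles): joint-space move.
- effector.gripper_open() and effector.close(force=None): open the fingers fully, or close them until they stop; force is the grip in N (None keeps the last).
- env.pause(seconds).
- planner.ik(position, orientation): joint angles nearest the present ones, or None.
- env.read_state(): the state.
- eyes.capture(name): name is "scene" or "side" or "wrist"; returns a dict with "color" (384x512x3 uint8, red, green, blue), "camera_matrix" (3x3 intrinsics, pixels), "camera_from_world" (4x4, takes a point from world to camera coordinates); the wrist camera has in their place "tool_from_camera" (4x4, takes a point from camera to tool coordinates, whose origin is the TCP and whose axes are the flange's). Camera axes: x right, y down, z forward; pixel columns grow to the right and rows downward; lengths in m; the calibration is good to about 2 mm. The wrist camera is an equidistant fisheye: a pixel r from the principal point sees the ray r / f radians off the axis. A picture is of the moment at which its call begins: read the wrist's pose just before it. There is no depth.
A pose or a line that the arm cannot do raises env.IKError and nothing moves.
- env.finish_job(): hands the job in; it is judged then, once.
Trained networks look in the newest picture that a camera, given by its name, has taken for a name from the list of things; names that differ only in an ending like _2 or _b are one class to them, and where a whole thing is asked for, a point or a joint stands for the part that bears it (a point fixed in the world has none). Each returns a list of dicts, best first, with "conf" (0 to 1); they miss things now and then, are a little off and sometimes report something else, mostly with a low value. They report only what shows in the picture. A call takes as long as a camera call.
- nets.search_frame(camera, label): "point" ([row, column] in pixels, amid what is visible of it).
- nets.landmark_of(camera, label): "point" ([row, column] in pixels: a listed point, or the origin of a listed thing).
The state is a dict: "clock": time; "q": joint angles; "joint_vel": joint speeds; "effort": joint torques, N m; "eef_pos": TCP position; "eef_rot": TCP orientation; "ft_force": force on the tool from outside, world axes, zero at the start; "moment": the same for the moment, N m; "width": opening from 0.0 (shut) to 1.0 (fully open); "finger_force": force on a finger pad.
Only numpy, scipy, OpenCV 4.12 (cv2) and the standard library are available. Lean on these libraries where they do the work, as an engineer would, in place of code of your own. Each camera call takes 0.05 s, during which the arm holds its last target. There are 200 camera calls.

## Working session

There is one attempt and no reset: what is moved stays moved. The work goes in short steps, each a Python script; the robot and the scene stay as the last script left them, time stands still between calls to the robot, and variables do not carry over. Pictures are saved under pics/ and viewed, at most 10 in all, crops included, and the job is handed in when it is done.

```bash
mkdir -p pics; python3 - <<'E'
from rig import env, eyes, nets
import cv2, numpy as np
s=env.read_state(); print(s['clock'],s['eef_pos'],s['eef_rot'],env.tip_extent)
ims=[]
for c in ("scene","side"):
    d=eyes.capture(c); ims.append(d["color"][:,:,::-1])
    print(c,d["camera_matrix"].tolist(),np.round(d["camera_from_world"],4).tolist())
    for l in ("open_one_hinge","open_one_lid_face","open_one_large_key_top","open_one_small_key_top","open_one","shut_one","vial_a"):
        print(l,[(np.round(r["point"],1).tolist(),round(r["conf"],2)) for r in nets.landmark_of(c,l)][:3])
    cv2.imwrite(f"pics/{c}0.png",cv2.resize(ims[-1],(800,600)))
E
```

```text
0.0 [ 0.16727394 -0.57564317  0.24743914] [ 9.90020376e-01  1.40921735e-01 -1.28799097e-04 -8.38612570e-04] 0.017
scene [[476.83077503589175, 0.0, 248.67972638622985], [0.0, 476.83077503589175, 189.72299785568504], [0.0, 0.0, 1.0]] [[-0.6243, 0.7811, 0.0074, 0.3235], [0.5688, 0.4611, -0.6811, -0.2278], [-0.5354, -0.421, -0.7322, 1.6653], [0.0, 0.0, 0.0, 1.0]]
open_one_hinge [([175.5, 161.3], 0.56)]
open_one_lid_face [([146.3, 174.3], 0.88)]
open_one_large_key_top [([161.4, 219.3], 0.42)]
open_one_small_key_top [([147.0, 206.0], 0.52)]
open_one []
shut_one [([246.9, 289.4], 0.96)]
vial_a [([164.7, 234.9], 0.61), ([209.0, 298.5], 0.57)]
side [[407.31281448714907, 0.0, 251.82541276891286], [0.0, 407.31281448714907, 201.91444226665337], [0.0, 0.0, 1.0]] [[-0.9292, -0.369, 0.0217, 0.5217], [-0.2728, 0.6449, -0.7139, 0.2279], [0.2494, -0.6693, -0.6999, 1.0853], [0.0, 0.0, 0.0, 1.0]]
open_one_hinge [([155.6, 263.0], 0.68)]
open_one_lid_face [([141.7, 276.6], 0.74)]
open_one_large_key_top [([188.2, 302.5], 0.62)]
open_one_small_key_top [([173.4, 317.9], 0.4), ([239.2, 285.3], 0.26)]
open_one [([186.0, 287.0], 0.92), ([185.9, 300.0], 0.53), ([240.7, 285.7], 0.17)]
shut_one [([270.8, 233.9], 0.76)]
vial_a [([211.1, 321.7], 0.67), ([268.7, 291.6], 0.66)]
```

View pics/scene0.png

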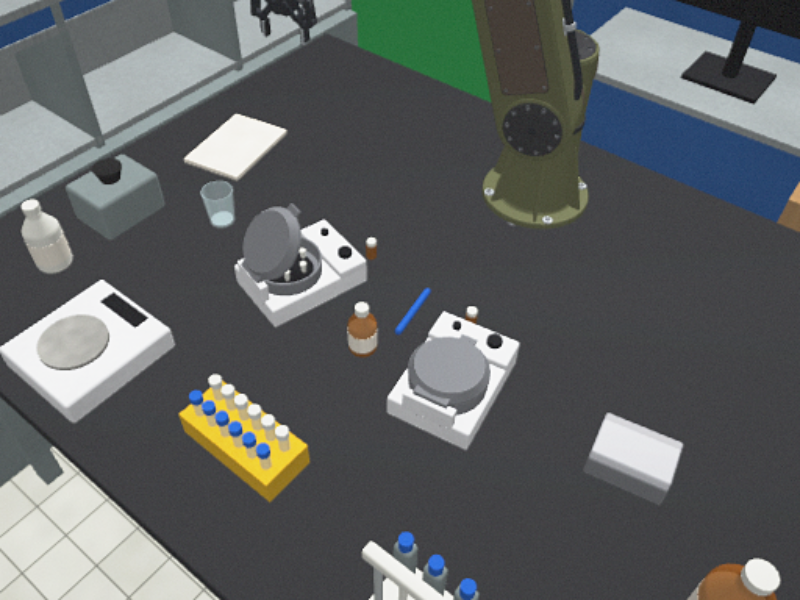

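View pics/side0.png

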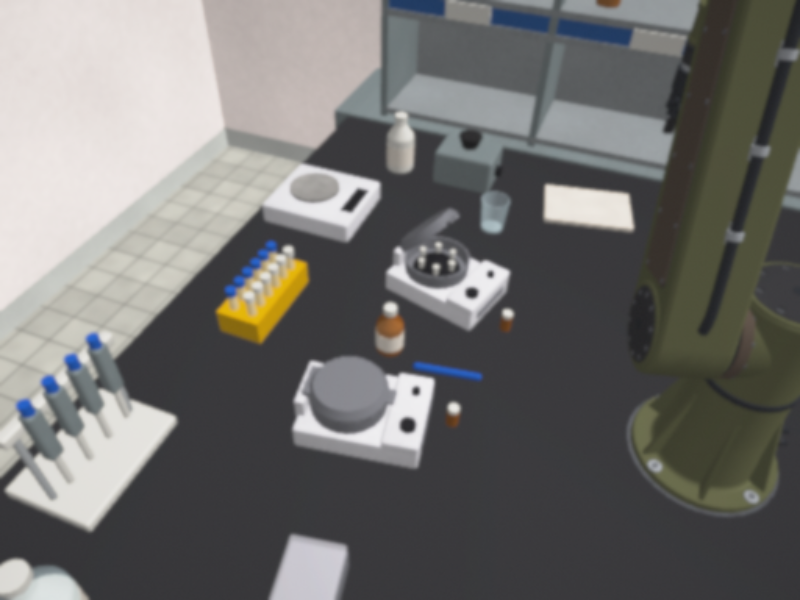

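```bash
cat > h.py <<'E'
import numpy as np
from scipy.optimize import least_squares
from scipy.spatial.transform import Rotation as R
HINGE=np.array([.098,0,.082]); LK=np.array([-.08,.036,.072]); SK=np.array([-.08,-.036,.072])
def face(phi,a=.095,n=.020,y=0):
    return HINGE+[0,y,0]+a*np.array([-np.cos(phi),0,np.sin(phi)])+n*np.array([np.sin(phi),0,np.cos(phi)])
def W(p,m):
    c,s=np.cos(p[2]),np.sin(p[2]); return np.array([p[0]+c*m[0]-s*m[1],p[1]+s*m[0]+c*m[1],m[2]])
def proj(K,T,X):
    v=K@(T[:3,:3]@X+T[:3,3]); return np.array([v[1],v[0]])/v[2]
E
python3 - <<'E'
from h import *
from rig import eyes,env,planner
import time
obs={"scene":{"h":(175.5,161.3),"f":(146.3,174.3),"l":(161.4,219.3),"s":(147.5,207)},
"side":{"h":(155.6,263),"f":(141.7,276.6),"l":(188.0,302.3),"s":(174.5,315.5),"o":(186,287)}}
cam={c:eyes.capture(c) for c in obs}
def res(p):
    M={"h":HINGE,"f":face(p[3]),"l":LK,"s":SK,"o":np.zeros(3)}
    return np.concatenate([proj(cam[c]["camera_matrix"],cam[c]["camera_from_world"],W(p,M[k]))-o for c in obs for k,o in obs[c].items()])
r=min((least_squares(res,[.6,-.2,y,.75],loss="soft_l1") for y in (-1,0,1)),key=lambda r:r.cost)
print(r.x,np.round(res(r.x).reshape(-1,2),1))
for m in (HINGE,face(r.x[3]),LK,SK): print(W(r.x,m))
E
```

```text
[ 0.52550247 -0.21338991 -0.28018052  0.80101585] [[-0.4  0.5]
 [ 0.7  0.2]
 [-1.   1.2]
 [-0.3  0.8]
 [-0.6 -0.1]
 [-1.2  0.7]
 [-2.2 -0.2]
 [-0.5 -1.1]
 [ 0.  -1.6]]
[ 0.61968102 -0.24048976  0.082     ]
[ 0.56994263 -0.22617755  0.16413558]
[ 0.45857708 -0.15667138  0.072     ]
[ 0.43866698 -0.22586377  0.072     ]
```

```bash
cat >> h.py <<'E'
P=np.array([.5255,-.2134,-.2802,.801])
Q=(R.from_euler("z",P[2])*R.from_euler("x",np.pi)).as_quat()
def tcp(m,dz=0,tip=.017): return W(P,m)+[0,0,tip+dz]
def push(phi,a=.103): return face(phi,a)+[.011,0,0]
E
python3 - <<'E'
from h import *
from rig import env,effector,eyes,nets,planner
import cv2
effector.close(20)
print(planner.ik(tcp(push(.9),.07),Q))
env.goto(tcp(push(.9),.07),Q)
s=env.read_state(); print(s['clock'],s['eef_pos'],s['q'],s['width'],s['ft_force'])
d=eyes.capture("wrist"); cv2.imwrite("pics/w0.png",cv2.resize(d["color"][:,:,::-1],(800,600)))
K=d["camera_matrix"]; T=np.linalg.inv(d["tool_from_camera"]); Rt=R.from_quat(s['eef_rot'])
for n,m in (("open_one_lid_face",face(P[3])),("open_one_large_key_top",LK),("open_one_small_key_top",SK),("open_one_hinge",HINGE)):
    v=T[:3,:3]@Rt.inv().apply(W(P,m)-s['eef_pos'])+T[:3,3]
    th=np.arctan2(np.hypot(*v[:2]),v[2]); u=v[:2]/np.hypot(*v[:2])*th*K[0,0]+K[:2,2]
    print(n,"pred",u[::-1].round(1),"dist",np.linalg.norm(v).round(3),K[0,0].round(),[(np.round(r["point"],1).tolist(),round(r["conf"],2)) for r in nets.landmark_of("wrist",n)][:3])
d=eyes.capture("side"); cv2.imwrite("pics/s1.png",cv2.resize(d["color"][90:250,180:390,::-1],(788,600)))
E
```

```text
[-0.3755641   0.36193326  0.05162332  1.26048639  0.          3.04622855]
3.625 [ 0.58343402 -0.23093569  0.26211838] [-3.76745404e-01  3.61860761e-01  5.15285016e-02  1.26046354e+00
 -3.07006747e-04  3.04591144e+00] 0.0031072383100466767 [ 0.20421401  0.07715991 -0.46884363]
open_one_lid_face pred [222.  255.9] dist 0.244 297.0 [([218.3, 253.9], 0.63)]
open_one_large_key_top pred [284.1 228.3] dist 0.388 297.0 []
open_one_small_key_top pred [284.  284.4] dist 0.388 297.0 []
open_one_hinge pred [144.6 256. ] dist 0.31 297.0 [([137.3, 254.2], 0.95)]
```

View pics/w0.png

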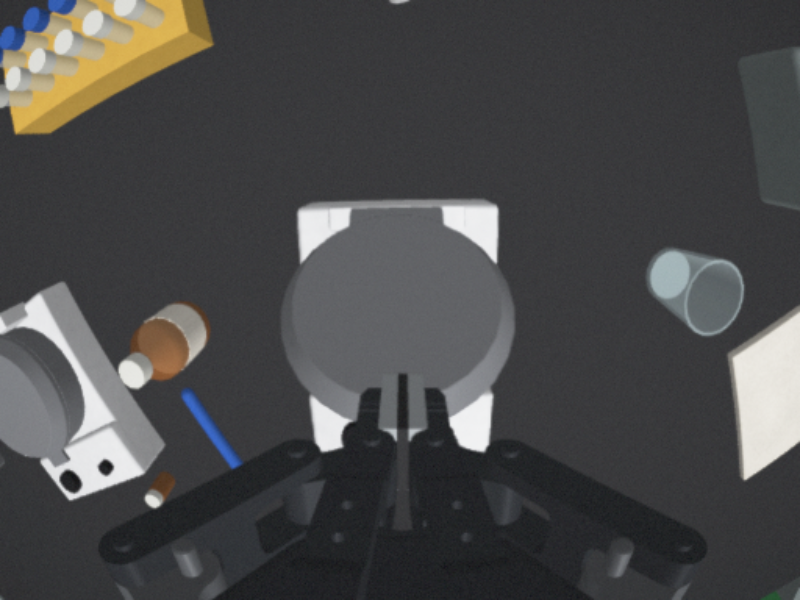

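View pics/s1.png

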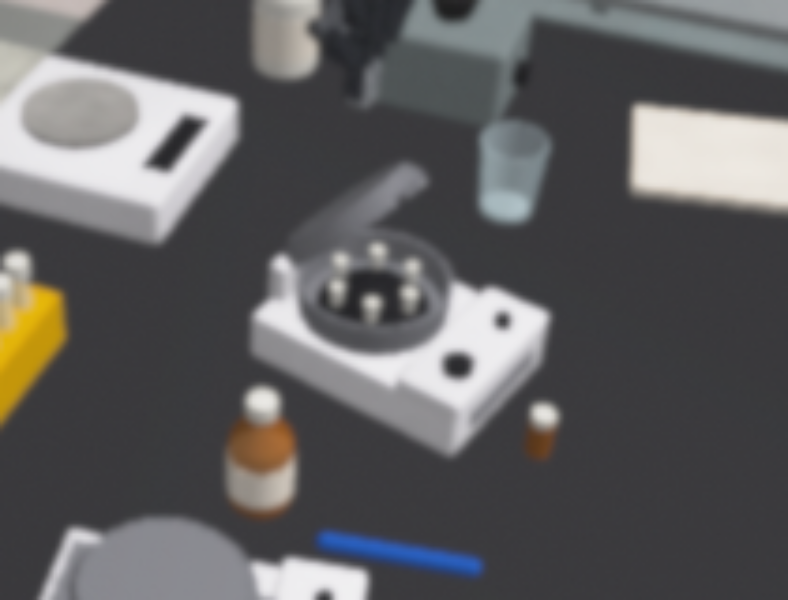

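```bash
python3 - <<'E'
from h import *
from rig import env
f0=np.array(env.read_state()['ft_force'])
stop=False
for phi in np.arange(.9,.05,-.1):
    hit=env.line_to(tcp(push(phi)),v=.06,guard=8); s=env.read_state(); f=s['ft_force']-f0
    print(round(phi,2),hit,np.round(s['eef_pos'],4),f.round(2),round(s['clock'],2))
    if hit or np.linalg.norm(f)>12: stop=True; break
if not stop:
    for dz in (0,-.004,-.008):
        hit=env.line_to(tcp(push(0),dz),v=.03,guard=6); s=env.read_state(); f=s['ft_force']-f0
        print(dz,hit,np.round(s['eef_pos'],4),f.round(2),round(s['clock'],2))
        if hit or np.linalg.norm(f)>8: break
E
```

```text
0.9 False [ 0.5841 -0.2303  0.1926] [ 0.82 -0.16 -0.17] 5.24
0.8 False [ 0.5748 -0.2276  0.1869] [ 0.72 -0.8  -0.14] 5.57
0.7 False [ 0.5666 -0.2252  0.1805] [0.18 0.36 0.13] 5.89
0.6 False [ 0.5591 -0.223   0.1735] [ 0.88 -0.95  0.26] 6.22
0.5 False [ 0.5522 -0.221   0.1656] [ 1.5  -0.97 -0.4 ] 6.54
0.4 False [ 0.546  -0.2192  0.157 ] [ 0.24 -0.86 -0.63] 6.87
0.3 False [ 0.5408 -0.2177  0.148 ] [ 1.13  0.53 -0.06] 7.19
0.2 False [ 0.5365 -0.2165  0.1385] [ 1.72  0.37 -0.56] 7.52
0.1 False [ 0.5331 -0.2155  0.1286] [ 0.73 -0.35  0.54] 7.84
0 True [ 0.5314 -0.2151  0.119 ] [0.73 0.21 5.25] 8.24
```

```bash
python3 - <<'E'
from h import *
from rig import env,eyes,nets
import cv2
print(env.line_to(tcp(push(0),-.003),v=.01,guard=8)); s=env.read_state(); print(s['eef_pos'],s['ft_force'])
env.line_to(tcp(push(0),.06),v=.15)
s=env.read_state(); print(s['clock'],s['ft_force'])
for c in ("side","scene"):
    d=eyes.capture(c)
    for n,m in (("open_one_lid_face",face(0)),("open_one_large_key_top",LK),("open_one_small_key_top",SK)):
        print(c,n,proj(d["camera_matrix"],d["camera_from_world"],W(P,m)).round(1),[(np.round(r["point"],1).tolist(),round(r["conf"],2)) for r in nets.landmark_of(c,n)][:2])
    if c=="side": cv2.imwrite("pics/s2.png",cv2.resize(d["color"][90:250,180:390,::-1],(788,600)))
E
```

```text
True
[ 0.53146292 -0.21513509  0.11900051] [-1.59991678  1.25244859  7.11145699]
9.0 [-0.30328452  0.15293578  0.21334575]
side open_one_lid_face [161.7 287.2] [([163.2, 286.4], 0.6), ([154.8, 263.1], 0.44)]
side open_one_large_key_top [185.8 302.1] [([188.0, 300.4], 0.39), ([238.0, 288.1], 0.35)]
side open_one_small_key_top [174.  314.4] [([175.4, 312.2], 0.53)]
scene open_one_lid_face [157.2 189.7] [([157.1, 189.9], 0.73), ([164.6, 237.8], 0.48)]
scene open_one_large_key_top [160.4 220.5] [([298.4, 403.8], 0.66), ([161.0, 220.9], 0.57)]
scene open_one_small_key_top [147.2 207.8] [([146.5, 207.2], 0.54), ([157.7, 190.5], 0.53)]
```

View pics/s2.png

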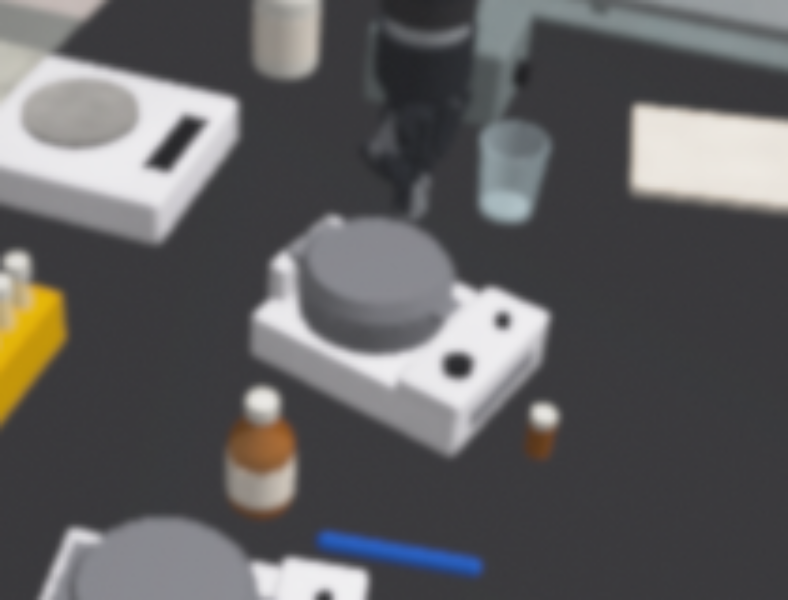

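```bash
python3 - <<'E'
from h import *
from rig import env
env.line_to(tcp(LK,.07),v=.15); env.line_to(tcp(LK,.012),v=.1)
env.pause(.2); f0=np.array(env.read_state()['ft_force'])
for dz in (.004,.001,-.001,-.002,-.003,-.004,-.005,-.006,-.007,-.008):
    hit=env.line_to(tcp(LK,dz),v=.015,guard=8); env.pause(.1); s=env.read_state(); f=s['ft_force']-f0
    print(dz,hit,np.round(s['eef_pos'],4),f.round(2),round(s['clock'],2))
    if hit or f[2]>9: break
E
```

```text
0.004 False [ 0.4586 -0.1567  0.0931] [-0.07 -1.09  0.17] 11.9
0.001 False [ 0.4585 -0.1567  0.09  ] [-0.77 -0.59 -0.62] 12.35
-0.001 False [ 0.4589 -0.1568  0.0882] [ 0.65 -0.44  2.68] 12.73
-0.002 False [ 0.4589 -0.1568  0.0871] [-0.03  0.34  2.22] 13.08
-0.003 False [ 0.4588 -0.1568  0.0861] [ 1.44 -1.55  3.24] 13.43
-0.004 False [ 0.4588 -0.1568  0.0851] [ 1.63 -1.72  4.03] 13.78
-0.005 False [ 0.4588 -0.1568  0.0841] [ 1.9  -1.58  4.71] 14.13
-0.006 False [ 0.4589 -0.1568  0.0839] [-1.57 -0.   12.14] 14.48
```

```bash
python3 - <<'E'
from h import *
from rig import env,eyes
import cv2
env.line_to(tcp(LK,.02),v=.03); env.line_to(tcp(LK,.18),v=.15)
env.pause(.3); s=env.read_state(); print(s['clock'],s['ft_force'])
d=eyes.capture("side"); cv2.imwrite("pics/s3.png",cv2.resize(d["color"][90:250,180:390,::-1],(788,600)))
E
```

```text
17.0167 [ 0.23154357  0.32078463 -0.26136134]
```

View pics/s3.png

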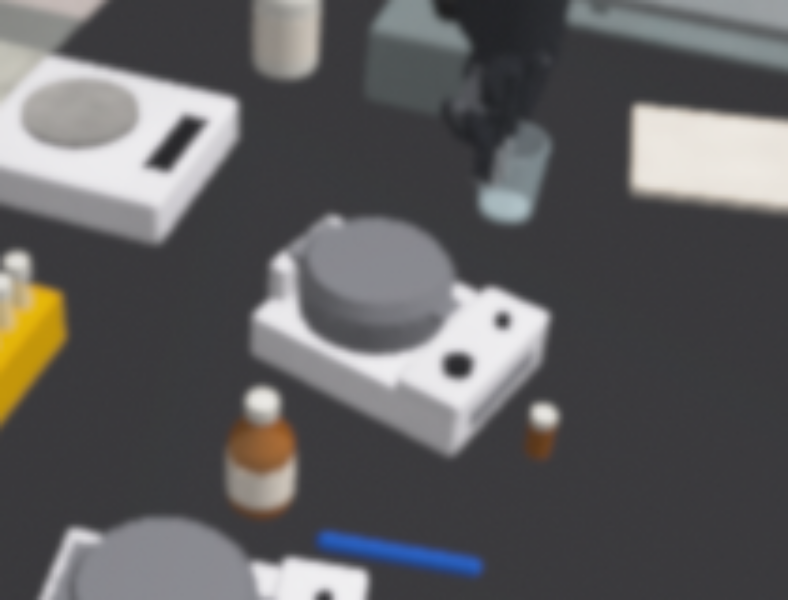

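The lid (at about 380, 270 in the crop) is flat on its rim, the large key (458, 365) is up again, and the loose things haven't moved.

```bash
python3 -c "
from rig import env
print(env.finish_job())"
```

```text
the job is handed in; nothing more can be done
None
```

I pushed the open centrifuge's lid fully shut, then pressed its large key all the way down and let it come back up; the job was handed in at about 17 s, with the arm clear and the loose things near that machine unmoved in the last picture.

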